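# Press the drawer key and trap the drawer that pops out

### The arm

A 6-joint arm with a two-finger parallel gripper is mounted at the origin on a cart in front of the work surface, level with it; the furniture and walls round the work are solid. World frame = base frame: x ahead of the robot, y to its left, z up, the work surface at z = 0. Lengths are in mm, angles in rad, forces in N, time in s.
With the tool pointing down it reaches from about 350 to 875 mm from the base axis. Payload 4.2 kg.
Tool frame: the origin (TCP) lies midway between the tips of the shut fingers; the grasp point (between the pads) lies 19 mm behind it; z points along the fingers, y is the direction in which the jaws open and shut (so a half turn about z gives the same grasp; the last joint's range is limited). The gripper opens to 85 mm and grips with 20 to 120 N. Pads are 22 mm wide; open, the fingers measure 114 mm over their backs; the gripper's body (76 mm by 85 mm) begins 54 mm behind the grasp point. The pads swing forward as they close: fully open they stand 13 mm farther back than shut.
Start: joints at [0.259, 0.385, 0.008, 0, -1.194, -0.259], TCP at [624.979, 0.025, 231.312] pointing down, gripper open.
Joint ranges: [-3.14, 3.14], [-1.21, 2.06], [-1.07, 1.41], [-3.16, 2.05], [-2.99, -0.16], [-3.1, 3.1]. Speed limits (rad/s): [2.79, 2.79, 3.14, 3.14, 3.14, 3.14].

### API

Orientations are given as a unit quaternion [x, y, z, w].
In Python, from bench import read_state, get_image, job_done, search_frame, regions_of gives the robot as it stands.
- The arm moves only by the tool servo_tool, never from a script. Its arguments are lists of equal length, an entry for each row: "turn": the turn, a rotation vector about the world's x, y, z in rad, a list of three; "dp": the shift along the world's x, y, z in m, a list of three; "fingers": the finger opening in m, from 0 to 0.0854. In form: {"turn": [[rx, ry, rz], ...], "dp": [[tx, ty, tz], ...], "fingers": [fingers, ...]}. A call has exactly 5 rows; each row shifts and turns the pose as measured when the row begins; what a row does not reach is not made up. A row lasts 1/8 s, in which the tool goes at most 62.5 mm and 10.7 degrees, less where a joint would pass 70% of its speed; a pose out of reach is approached as far as the arm can. A call is refused whole if a number of a shift passes 0.0625 or a number of a turn 0.188, either way. A call with a gripper value outside its range is refused whole. The fingers move at their own pace and stop on an object; the grip force is fixed at half the most. Time passes only in rows, so rows that do not move let the fingers close, or fill a call up. It gives the time, the measured TCP pose, the force and the opening at its end, in the units of the state.
- read_state(): the state, without advancing time (a new reading comes with each control period).
- get_image(name): name is "scene" or "side" or "wrist"; returns a dict with "img" (480x640x3 uint8, red, green, blue), "vfov" (degrees; the focal length in pixels is half the picture's height over the tangent of half this angle, whatever the lens; pixels are square), "cx", "cy" (the principal point, pixels), "k1" (the pictures are not rectified: a ray, as slopes to the right and down, at radius r is drawn at 1 + k1 r^2 times it, then the intrinsics apply), "world_from_camera" (4x4, takes a point from camera to world coordinates); the wrist camera has in their place "mount" (4x4, takes a point from camera to tool coordinates, whose origin is the TCP and whose axes are the flange's). Camera axes: x right, y down, z forward; pixel columns grow to the right and rows downward; lengths in mm; the calibration is good to about 2 mm. A picture is of the moment at which its call begins: read the wrist's pose just before it. There is no depth.
- job_done(): hands the job in, once; it reports no verdict.
Trained networks look in the newest picture that a camera, given by its name, has taken for a name from the list of things; names that differ only in an ending like _2 or _b are one class to them, and where a whole thing is asked for, a point or a joint stands for the part that bears it (a point fixed in the world has none). Each returns a list of dicts, best first, with "score" (0 to 1); they miss things now and then, are a little off and sometimes report something else, mostly with a low value. They report only what shows in the picture. A call takes as long as a camera call.
- search_frame(query, camera): "box" ([left, top, width, height] in pixels, round what is visible of it).
- regions_of(query, camera): "region" (480x640 bool, what is visible of it) and "box" ([left, top, width, height] in pixels, round what is visible of it).
The state is a dict: "clock": time; "joints": joint angles; "joint_vel": joint speeds; "joint_efforts": joint torques, N m; "position": TCP position; "ee_rot": TCP orientation; "contact_force": force on the tool from outside, world axes, zero at the start; "wrist_torque": the same for the moment, N m; "gripper_width": finger opening in mm.
Only numpy, scipy, OpenCV 4.12 (cv2) and the standard library are available. Lean on these libraries where they do the work, as an engineer would, in place of code of your own. Each camera call takes 0.05 s, during which the arm holds its last target. There are 200 camera calls.

### The job

Press down the raised key of the wider of the two flat drawer boxes with one fingertip, so that its sprung drawer pops out, and with the other finger, waiting in front of the drawer's upright lip, trap the drawer part-way, before it has slid out more than about two thirds of its 10 cm travel. Only touch: do not pinch or pull the lip, leave the narrower box shut and do not disturb anything else. The program finishes while holding: one finger still keeps the key down and the drawer stands still, clearly open, against the other finger.

Things in the scene. Friction and masses are not known exactly. Their poses are not given: they have to be found in the camera images.
- wide_box: the wider, target one of two flat aluminium drawer boxes, fixed to the worktop, 130 mm wide (y), 160 mm deep (x), deck 36 mm high. Origin at the worktop; own x points from the lip to the rear; the walls span x -65 to +95 mm. Own -x (roughly towards the robot) is the way its drawer pops out; it is turned up to 26 degrees either way.
- wide_key_top (a point): centre of the top of the spring key of the wide box: a raised, ribbed pad 44 mm (x) by 40 mm (y) on the deck, its near edge 9 mm behind the rear face of the lip when the drawer is shut. Stands 9 mm proud of the deck (top at z 45 mm) when up; centre 39 mm behind the front face of the shut lip.
- wide_key (a joint): how far the key of the wide box is pressed down, m: 0 up, 0.008 fully down. Its spring needs 1.6 N to start and 4.8 N fully down; the catch lets the drawer go once it is about 0.005 down. It springs up again when released.
- wide_lip_face (a point): centre of the front face of the upright lip of the wide drawer, a plate 126 mm wide, 8 mm thick, from 4 to 68 mm above the worktop (so it rises 32 mm above the deck and 23 mm above the key); moves with the drawer. Its front 4 mm are the part wide_drawer_c4, its rear 4 mm wide_drawer_c5. The lip's outward normal is the box's own -x.
- wide_drawer (a joint): how far the wide drawer is out, m: 0 shut (starts here, caught), 0.100 fully out. When released a spring pushes it out with 4 N (2 N at the end) and a damper slows it to 20 to 40 mm/s; nothing but a finger stops it before its end.
- narrow_box: the narrower one of two flat aluminium drawer boxes, fixed to the worktop, 92 mm wide (y), 160 mm deep (x), deck 36 mm high. Origin at the worktop; own x points from the lip to the rear; the walls span x -65 to +95 mm. Own -x (roughly towards the robot) is the way its drawer pops out; it is turned up to 26 degrees either way.
- narrow_key_top (a point): centre of the top of the spring key of the narrow box: a raised, ribbed pad 44 mm (x) by 40 mm (y) on the deck, its near edge 9 mm behind the rear face of the lip when the drawer is shut. Stands 9 mm proud of the deck (top at z 45 mm) when up; centre 39 mm behind the front face of the shut lip.
- narrow_key (a joint): how far the key of the narrow box is pressed down, m: 0 up, 0.008 fully down. Its spring needs 1.6 N to start and 4.8 N fully down; the catch lets the drawer go once it is about 0.005 down. It springs up again when released.
- narrow_lip_face (a point): centre of the front face of the upright lip of the narrow drawer, a plate 88 mm wide, 8 mm thick, from 4 to 68 mm above the worktop (so it rises 32 mm above the deck and 23 mm above the key); moves with the drawer. Its front 4 mm are the part narrow_drawer_c4, its rear 4 mm narrow_drawer_c5. The lip's outward normal is the box's own -x.
- narrow_drawer (a joint): how far the narrow drawer is out, m: 0 shut (starts here, caught), 0.100 fully out. When released a spring pushes it out with 4 N (2 N at the end) and a damper slows it to 20 to 40 mm/s; nothing but a finger stops it before its end.
- egg_timer: bystander: wind-up egg timer, 65 mm across, 56 mm high, standing on the rear of the wide box's deck; origin at the centre of its underside
- espresso_cup: bystander: small dark espresso cup, 53 mm high, standing on the rear of the narrow box's deck; origin at the centre of its underside
- shot_glass: bystander: small glass, 48 mm across, 61 mm high, on the worktop in front of and between the boxes; origin at the centre of its underside
- salt_shaker: bystander: salt shaker, 44 mm across, 90 mm high, behind and between the boxes; origin at the centre of its underside
- tape_roll: bystander: roll of masking tape lying flat, 103 mm across, 25 mm high, front right; origin at the centre of its underside
- tin_small: bystander: small tin, 57 mm across, 72 mm high, front left; origin at the centre of its underside

How it is judged:
By the outcome, as a careful person would: the job done as asked, in the order asked, and still so for the second after the job is handed in, while the arm keeps its last pose, push and grip.
It also fails if it takes over 42 s, if anything falls off the work surface, if the arm or the gripper's body presses on something with over 40 N, if the wrist force passes 120 N, or if a joint passes its speed limit or range.

## Working session

There is one attempt and no reset: what is moved stays moved. The work goes in short steps, Python scripts to look and compute and a tool call to move; the robot and the scene stay as the last step left them, time stands still between calls to the robot, and variables do not carry over. Pictures are saved under pics/ and viewed, about 8 in all and at most 12, crops included, and the job is handed in when it is done.

Besides the shell and the picture viewer there is one more tool, called after ">>>" as name(argument=value, ...) on one line, values as JSON. servo_tool: Moves the arm, as the interface text tells. Its arguments: {"type":"object","properties":{"turn":{"type":"array","items":{"type":"array","items":{"type":"number"}}},"dp":{"type":"array","items":{"type":"array","items":{"type":"number"}}},"fingers":{"type":"array","items":{"type":"number"}}},"required":["turn","dp","fingers"]}

```bash
ls; mkdir -p pics
python3 - <<'E'
from bench import *
import cv2
s=read_state();print({k:s[k] for k in('clock','position','ee_rot','contact_force','gripper_width')})
for n in('scene','side'):
    d=get_image(n);cv2.imwrite(f'pics/{n}1.png',d['img'][:,:,::-1]);print(n,d['vfov'],d['cx'],d['cy'],d['k1'],d['world_from_camera'].round(3).tolist() if hasattr(d['world_from_camera'],'round') else d['world_from_camera'])
    for q in('wide_box','wide_key_top','wide_lip_face','narrow_box','narrow_key_top','egg_timer','shot_glass','tin_small','tape_roll'):
        print(q,[(r['box'],round(r['score'],2)) for r in search_frame(q,n)][:3])
E
```

```text
pics
{'clock': 0.0, 'position': array([6.2439444e+02, 2.0567464e-02, 2.3019558e+02]), 'ee_rot': array([-0.70704485,  0.70716779,  0.00076233, -0.00084131]), 'contact_force': array([ 0.73334585, -0.10021182,  0.0900754 ]), 'gripper_width': 85.31003428964667}
scene 53.7283377736551 320.1426657579028 235.03405555242836 -0.06193087614878173 [[0.646, -0.317, 0.694, -229.831], [-0.763, -0.251, 0.596, -698.07], [-0.015, -0.914, -0.405, 523.513], [0.0, 0.0, 0.0, 1.0]]
wide_box [([364.4, 231.7, 73.4, 47.6], 0.73), ([360.4, 246.0, 56.8, 36.1], 0.71)]
wide_key_top []
wide_lip_face [([360.9, 246.3, 52.5, 35.0], 0.82)]
narrow_box [([259.0, 209.1, 70.2, 32.2], 0.67)]
narrow_key_top [([281.8, 216.4, 8.7, 5.0], 0.36)]
egg_timer [([389.3, 220.1, 30.6, 22.5], 0.76)]
shot_glass [([260.8, 258.7, 23.5, 33.3], 0.96)]
tin_small [([163.4, 215.3, 25.8, 30.1], 0.75)]
tape_roll [([403.7, 305.2, 55.1, 41.6], 0.95)]
side 46.910191481473205 327.65994329147736 238.05319714005054 -0.024244826407864885 [[0.998, -0.032, 0.049, 501.007], [-0.058, -0.405, 0.913, -1296.213], [-0.01, -0.914, -0.406, 626.404], [0.0, 0.0, 0.0, 1.0]]
wide_box []
wide_key_top [([344.6, 271.6, 16.2, 10.9], 0.52)]
wide_lip_face [([328.1, 260.6, 18.7, 48.6], 0.91)]
narrow_box [([318.8, 204.9, 71.0, 35.9], 0.69)]
narrow_key_top [([253.1, 320.2, 54.5, 34.6], 0.62), ([330.8, 216.4, 16.0, 7.6], 0.45)]
egg_timer [([379.2, 247.5, 26.1, 28.8], 0.81)]
shot_glass [([249.1, 240.9, 17.7, 28.3], 0.67), ([342.3, 271.2, 21.6, 11.9], 0.39)]
tin_small [([256.3, 189.3, 15.0, 23.9], 0.84), ([322.0, 207.3, 7.0, 30.4], 0.71)]
tape_roll [([254.4, 317.8, 54.4, 38.4], 0.95)]
```

Run:
```python
from bench import *
import cv2,numpy as np
a=cv2.imread('pics/side1.png')[170:370,230:430];b=cv2.imread('pics/scene1.png')[190:360,250:470]
A=cv2.resize(a,(400,400),interpolation=cv2.INTER_CUBIC);B=cv2.resize(b,None,fx=400/220,fy=400/220,interpolation=cv2.INTER_CUBIC)
B=cv2.copyMakeBorder(B,0,400-B.shape[0],0,0,cv2.BORDER_CONSTANT)
cv2.imwrite('pics/m1.png',np.hstack([A,B]))
s=read_state();d=get_image('wrist');cv2.imwrite('pics/wrist1.png',d['img'][:,:,::-1]);print(d['vfov'],d['cx'],d['cy'],d['k1'],np.round(d['mount'],3).tolist())
for q in('wide_box','wide_key_top','wide_lip_face','narrow_box','egg_timer','shot_glass'):
    print(q,[(r['box'],round(r['score'],2)) for r in search_frame(q,'wrist')][:3])
```

```text
62.24972626743673 320.0966597339203 238.7126794853924 -0.04116069332972935 [[-0.001, -0.958, -0.286, 72.521], [1.0, -0.001, -0.0, 0.547], [0.0, -0.286, 0.958, -143.835], [0.0, 0.0, 0.0, 1.0]]
wide_box [([169.5, 0.0, 233.7, 88.5], 0.9), ([130.3, 179.9, 73.4, 64.6], 0.44)]
wide_key_top [([129.3, 179.9, 71.6, 63.7], 0.57)]
wide_lip_face [([379.3, 0.0, 20.6, 40.1], 0.68)]
narrow_box [([379.1, 0.0, 21.5, 39.4], 0.62), ([203.1, 307.3, 181.5, 115.9], 0.6)]
egg_timer [([159.4, 0.0, 94.9, 43.4], 0.64)]
shot_glass [([548.5, 149.3, 89.3, 64.0], 0.59)]
```

View pics/m1.png

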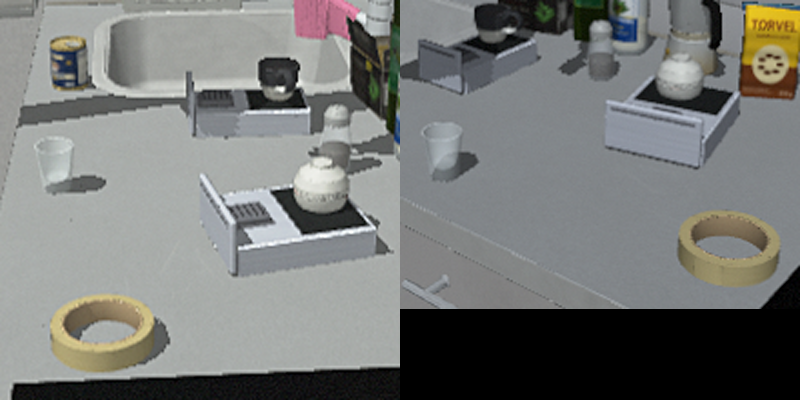

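View pics/wrist1.png

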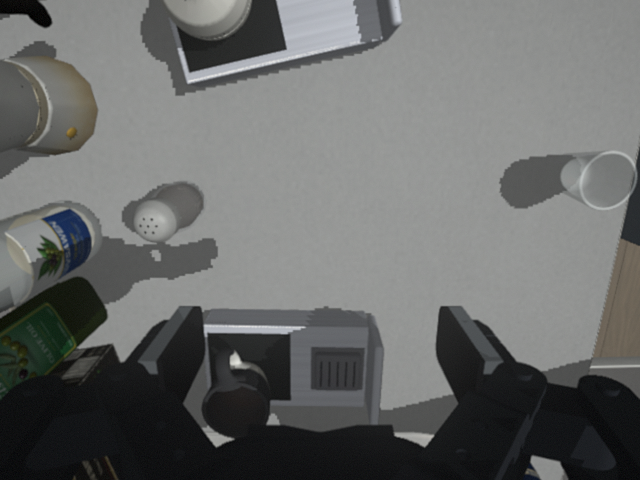

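>>> servo_tool(turn=[[0,0,0],[0,0,0],[0,0,0],[0,0,0],[0,0,0]], dp=[[-0.005,-0.035,0.01],[-0.005,-0.035,0.01],[-0.005,-0.035,0.01],[-0.005,-0.035,0],[0,0,0]], fingers=[0.0854,0.0854,0.0854,0.0854,0.0854])

```text
clock: 1.98
position: [604.3, -143.2, 262.0]
ee_rot: [0.708, -0.706, 0.0, 0.0]
contact_force: [0.7, -0.3, 0.7]
gripper_width: 85.4
```

```bash
cat > h.py <<'E'
from bench import *
import cv2,numpy as np
from scipy.spatial.transform import Rotation as R
def pose(s):
    T=np.eye(4);T[:3,:3]=R.from_quat(s['ee_rot']).as_matrix();T[:3,3]=s['position'];return T
def cam(d,T=None):
    W=np.array(d['world_from_camera']) if 'world_from_camera' in d else T@np.array(d['mount'])
    return W,240/np.tan(np.radians(d['vfov'])/2),d['cx'],d['cy'],d['k1']
def proj(P,c):
    W,f,cx,cy,k=c;p=(np.atleast_2d(P)-W[:3,3])@W[:3,:3];s=p[:,:2]/p[:,2:];s=s*(1+k*(s**2).sum(1,keepdims=True));return s*f+[cx,cy]
def back(uv,z,c):
    W,f,cx,cy,k=c;q=(np.atleast_2d(uv)-[cx,cy])/f;s=q.copy()
    for _ in range(10):s=q/(1+k*(s**2).sum(1,keepdims=True))
    D=np.c_[s,np.ones(len(s))]@W[:3,:3].T;t=(z-W[2,3])/D[:,2];return W[:3,3]+D*t[:,None]
E
python3 - <<'E'
from h import *
s=read_state();T=pose(s);d=get_image('wrist');cv2.imwrite('pics/wrist2.png',d['img'][:,:,::-1]);c=cam(d,T)
import pickle;pickle.dump(c,open('c2.pkl','wb'));print(s['clock'],s['position'],s['ee_rot'])
for q in('wide_box','wide_key_top','wide_lip_face','egg_timer'):
    for r in regions_of(q,'wrist')[:2]:
        m=r['region'].astype('uint8');k=cv2.findContours(m,0,1)[0]
        a=cv2.minAreaRect(np.vstack(k)[:,0]) ;print(q,r['box'],round(r['score'],2),a, back(cv2.boxPoints(a),45 if 'key' in q else 68 if 'lip' in q else 36,c)[:,:2].round(0).tolist())
E
```

```text
1.975 [ 604.30187897 -143.19953878  262.02158464] [ 7.07848497e-01 -7.06364237e-01  1.71662732e-04  2.01546927e-04]
wide_box [147.4, 62.2, 216.3, 182.5] 0.62 ((258.22808837890625, 157.94496154785156), (152.85154724121094, 192.60638427734375), 76.4295654296875) [[759.0, -229.0], [592.0, -265.0], [557.0, -134.0], [740.0, -89.0]]
wide_key_top [276.1, 120.2, 56.3, 57.0] 0.73 ((305.51123046875, 148.38201904296875), (45.79638671875, 49.54404830932617), 77.00537872314453) [[643.0, -206.0], [600.0, -216.0], [591.0, -177.0], [634.0, -167.0]]
wide_lip_face [327.3, 61.8, 33.8, 151.1] 0.6 ((343.61541748046875, 138.07693481445312), (152.9705810546875, 14.512594223022461), 78.69007110595703) [[603.0, -259.0], [592.0, -261.0], [564.0, -140.0], [576.0, -137.0]]
egg_timer [163.7, 145.4, 79.1, 75.8] 0.77 ((203.0, 183.0), (72.0, 76.0), 90.0) [[746.0, -193.0], [676.0, -193.0], [680.0, -125.0], [753.0, -125.0]]
```

View pics/wrist2.png

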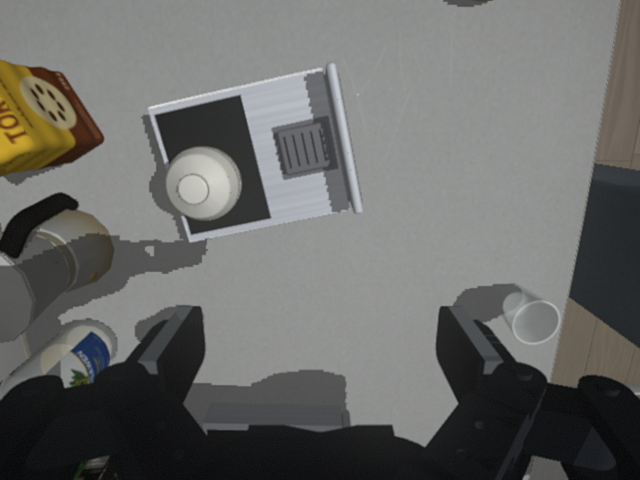

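>>> servo_tool(turn=[[0,0,0.076],[0,0,0.076],[0,0,0.075],[0,0,0],[0,0,0]], dp=[[-0.008,-0.0146,-0.03],[-0.008,-0.0146,-0.03],[-0.008,-0.0146,-0.03],[-0.0076,-0.0146,-0.03],[0,0,0]], fingers=[0.072,0.072,0.072,0.072,0.072])

```text
clock: 2.85
position: [574.3, -194.7, 139.4]
ee_rot: [0.79, -0.613, 0.001, -0.001]
contact_force: [0.5, 0.1, 0.6]
gripper_width: 71.9
```

Run:
```python
from h import *
s=read_state();T=pose(s);d=get_image('wrist');c=cam(d,T);print(s['clock'],s['position'],s['gripper_width'],s['contact_force'],np.degrees(np.arctan2(-T[1,1],-T[0,1])),T[:3,2].round(4))
I=d['img'][:,:,::-1].copy()
def box(lip,yaw):
    ex=np.array([np.cos(yaw),np.sin(yaw),0]);ey=np.array([-ex[1],ex[0],0]);return lambda x,y,z:np.array([lip[0],lip[1],0])+x*ex+y*ey+np.array([0,0,z])
B=box((578.5,-200.4),np.radians(13))
for pts in([B(17,-20,45),B(61,-20,45),B(61,20,45),B(17,20,45)],[B(0,-63,68),B(8,-63,68),B(8,63,68),B(0,63,68)],[B(8,-65,36),B(168,-65,36),B(168,65,36),B(8,65,36)]):
    cv2.polylines(I,[proj(pts,c).round().astype(int)],True,(0,0,255),1)
cv2.imwrite('pics/wrist3.png',I)
for q in('wide_key_top','wide_lip_face'):
    for r in regions_of(q,'wrist')[:2]:
        k=cv2.findContours(r['region'].astype('uint8'),0,1)[0]
        a=cv2.minAreaRect(np.vstack(k)[:,0]) ;print(q,r['box'],round(r['score'],2),back(cv2.boxPoints(a),45 if 'key' in q else 68,c)[:,:2].round(0).tolist())
d=get_image('side');c=cam(d);I=d['img'][:,:,::-1].copy()
for pts in([B(17,-20,45),B(61,-20,45),B(61,20,45),B(17,20,45)],[B(0,-63,68),B(8,-63,68),B(8,63,68),B(0,63,68)]):
    pass
I=cv2.resize(I[140:320,250:430],(600,600),interpolation=cv2.INTER_CUBIC)
for pts in([B(17,-20,45),B(61,-20,45),B(61,20,45),B(17,20,45)],[B(0,-63,68),B(8,-63,68),B(8,63,68),B(0,63,68)]):
    cv2.polylines(I,[((proj(pts,c)-[250,140])*600/180).round().astype(int)],True,(0,0,255),1)
cv2.imwrite('pics/side3.png',I)
```

```text
2.85 [ 574.3345179  -194.6711509   139.37139974] 71.87159299669769 [0.53917662 0.08754729 0.63175918] 14.315165017975449 [ 2.4e-03  9.0e-04 -1.0e+00]
wide_key_top [218.5, 192.1, 70.5, 69.2] 0.61 [[643.0, -208.0], [600.0, -219.0], [591.0, -178.0], [636.0, -167.0]]
wide_lip_face [297.9, 123.9, 21.2, 212.8] 0.77 [[574.0, -138.0], [601.0, -260.0], [591.0, -262.0], [563.0, -140.0]]
```

View pics/wrist3.png

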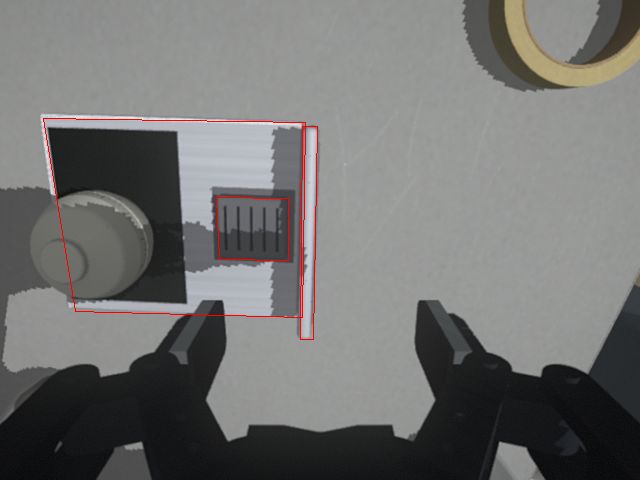

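View pics/side3.png

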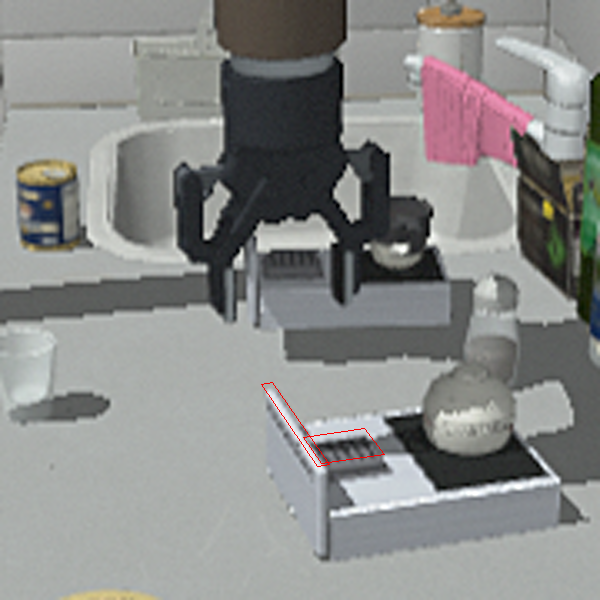

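>>> servo_tool(turn=[[0,0,-0.012],[0,0,-0.011],[0,0,0],[0,0,0],[0,0,0]], dp=[[0,-0.004,-0.02],[0,-0.004,-0.02],[0,0,-0.02],[0,0,-0.01],[0,0,0]], fingers=[0.072,0.072,0.072,0.072,0.072])

```text
clock: 3.68
position: [584.8, -200.4, 80.3]
ee_rot: [0.785, -0.62, 0.012, -0.007]
contact_force: [0.1, 0.4, 0.6]
gripper_width: 72.3
```

Run:
```python
from h import *
s=read_state();T=pose(s);d=get_image('wrist');print(s['clock'],s['position'],s['gripper_width'],s['contact_force'],np.degrees(np.arctan2(-T[1,1],-T[0,1])),T[:3,2].round(4))
a=d['img'][:,:,::-1]
b=cv2.resize(get_image('side')['img'][200:320,310:420,::-1],(440,480),interpolation=cv2.INTER_CUBIC)
I=np.hstack([cv2.resize(a,(440,330)),b[:330]]) if 0 else np.hstack([a[120:,150:490],b[120:]])
cv2.imwrite('pics/m4.png',I)
```

```text
3.675 [ 584.80639222 -200.4295779    80.33257102] 72.28580543322637 [0.07276108 0.36975241 0.62128641] 13.375720328617778 [ 0.0285 -0.0034 -0.9996]
```

View pics/m4.png

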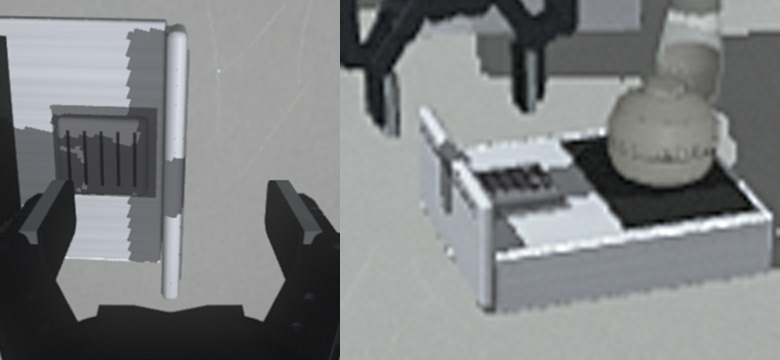

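>>> servo_tool(turn=[[0.003,0.028,-0.006],[0,0,0],[0,0,0],[0,0,0],[0,0,0]], dp=[[-0.006,-0.0025,0],[-0.005,0,0],[0,0,0],[0,0,0],[0,0,0]], fingers=[0.072,0.072,0.072,0.072,0.072])

```text
clock: 4.4
position: [574.5, -203.5, 83.4]
ee_rot: [0.783, -0.623, 0.002, -0.001]
contact_force: [-0.0, 0.6, -0.1]
gripper_width: 72.3
```

Run:
```python
from h import *
s=read_state();T=pose(s);print(s['clock'],s['position'],s['gripper_width'],s['contact_force'],np.degrees(np.arctan2(-T[1,1],-T[0,1])),T[:3,2].round(4))
```

```text
4.4 [ 574.5037124  -203.50639001   83.37618898] 72.30977643368784 [-0.00541283  0.58132207 -0.12015674] 12.999737924933099 [ 0.0039 -0.0011 -1.    ]
```

>>> servo_tool(turn=[[0,0.004,0],[0,0,0],[0,0,0],[0,0,0],[0,0,0]], dp=[[0,0,-0.008],[0,0,-0.008],[0,0,-0.008],[0,0,0],[0,0,0]], fingers=[0.072,0.072,0.072,0.072,0.072])

```text
clock: 5.03
position: [574.0, -203.4, 56.6]
ee_rot: [0.783, -0.623, -0.001, 0.001]
contact_force: [-0.4, 1.1, 0.6]
gripper_width: 71.7
```

Run:
```python
from h import *
s=read_state();T=pose(s);d=get_image('wrist');print(s['clock'],s['position'],s['gripper_width'],s['contact_force'],np.degrees(np.arctan2(-T[1,1],-T[0,1])),T[:3,2].round(4))
a=d['img'][:,:,::-1]
b=cv2.resize(get_image('side')['img'][200:320,310:420,::-1],(440,480),interpolation=cv2.INTER_CUBIC)
cv2.imwrite('pics/m5.png',np.hstack([a[120:,150:490],b[120:]]))
```

```text
5.025 [ 574.00809756 -203.38994448   56.58559532] 71.68255530630354 [-0.44467821  1.0512523   0.60164334] 12.997706240527346 [-2.4e-03 -8.0e-04 -1.0e+00]
```

View pics/m5.png

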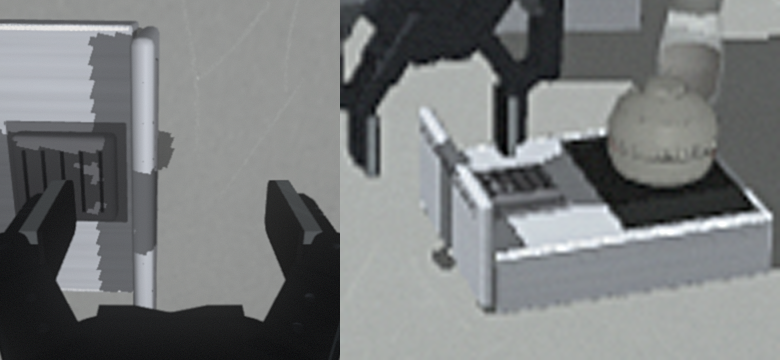

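>>> servo_tool(turn=[[0,0,0],[0,0,0],[0,0,0],[0,0,0],[0,0,0]], dp=[[0,0,-0.004],[0,0,-0.004],[0,0,-0.004],[0,0,0],[0,0,0]], fingers=[0.072,0.072,0.072,0.072,0.072])

```text
clock: 5.75
position: [574.2, -203.4, 44.3]
ee_rot: [0.783, -0.623, -0.0, 0.001]
contact_force: [0.6, 0.3, -0.1]
gripper_width: 72.1
```

>>> servo_tool(turn=[[0,0,0],[0,0,0],[0,0,0],[0,0,0],[0,0,0]], dp=[[0,0,-0.003],[0,0,-0.003],[0,0,0],[0,0,0],[0,0,0]], fingers=[0.072,0.072,0.072,0.072,0.072])

```text
clock: 6.38
position: [574.4, -203.4, 38.1]
ee_rot: [0.783, -0.623, -0.0, 0.001]
contact_force: [-0.3, 0.8, -0.2]
gripper_width: 71.9
```

>>> servo_tool(turn=[[0,0,0],[0,0,0],[0,0,0],[0,0,0],[0,0,0]], dp=[[0,0,-0.002],[0,0,-0.002],[0,0,0],[0,0,0],[0,0,0]], fingers=[0.072,0.072,0.072,0.072,0.072])

```text
clock: 7.0
position: [574.6, -203.5, 34.7]
ee_rot: [0.783, -0.622, 0.0, 0.0]
contact_force: [0.6, 0.4, 2.6]
gripper_width: 72.0
```

>>> servo_tool(turn=[[0,0,0],[0,0,0],[0,0,0],[0,0,0],[0,0,0]], dp=[[0,0,-0.003],[0,0,-0.003],[0,0,0],[0,0,0],[0,0,0]], fingers=[0.072,0.072,0.072,0.072,0.072])

```text
clock: 7.62
position: [574.7, -203.5, 29.3]
ee_rot: [0.783, -0.622, 0.001, 0.0]
contact_force: [-1.6, 0.4, 3.5]
gripper_width: 72.1
```

>>> servo_tool(turn=[[0,0,0],[0,0,0],[0,0,0],[0,0,0],[0,0,0]], dp=[[0,0,-0.002],[0,0,0],[0,0,0],[0,0,0],[0,0,0]], fingers=[0.072,0.072,0.072,0.072,0.072])

```text
clock: 8.25
position: [574.8, -203.6, 28.8]
ee_rot: [0.783, -0.622, 0.001, 0.0]
contact_force: [-0.1, 1.6, 4.9]
gripper_width: 71.8
```

Run:
```python
from h import *
s=read_state();T=pose(s);d=get_image('wrist');print(s['clock'],s['position'],s['gripper_width'],s['contact_force'],np.degrees(np.arctan2(-T[1,1],-T[0,1])),T[:3,2].round(4))
a=d['img'][:,:,::-1]
b=cv2.resize(get_image('side')['img'][200:320,310:420,::-1],(440,480),interpolation=cv2.INTER_CUBIC)
cv2.imwrite('pics/m6.png',np.hstack([a[120:,150:490],b[120:]]))
```

```text
8.25 [ 574.76142281 -203.5939048    28.77617251] 71.75213531160537 [-0.12167813  1.56656729  4.90898288] 13.087274774866783 [ 0.001  -0.0019 -1.    ]
```

View pics/m6.png

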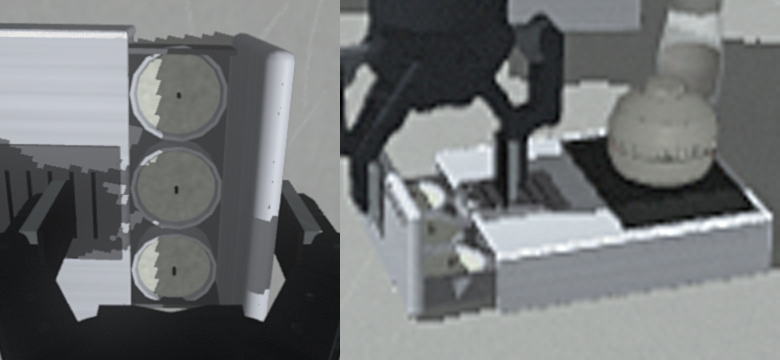

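>>> servo_tool(turn=[[0,0,0],[0,0,0],[0,0,0],[0,0,0],[0,0,0]], dp=[[0,0,-0.001],[0,0,-0.001],[0,0,-0.001],[0,0,-0.001],[0,0,-0.001]], fingers=[0.072,0.072,0.072,0.072,0.072])

```text
clock: 8.98
position: [574.7, -203.6, 28.5]
ee_rot: [0.783, -0.622, 0.001, 0.001]
contact_force: [-3.8, 1.0, 10.0]
gripper_width: 72.1
```

>>> servo_tool(turn=[[0,0,0],[0,0,0],[0,0,0],[0,0,0],[0,0,0]], dp=[[0,0,-0.001],[0,0,-0.001],[0,0,-0.001],[0,0,-0.001],[0,0,-0.001]], fingers=[0.072,0.072,0.072,0.072,0.072])

```text
clock: 9.6
position: [574.7, -203.7, 28.5]
ee_rot: [0.783, -0.622, 0.002, 0.001]
contact_force: [-4.4, 1.6, 10.8]
gripper_width: 72.2
```

Run:
```python
from h import *
for i in range(2):
    s=read_state();T=pose(s);d=get_image('wrist');c=cam(d,T);print(s['clock'],s['position'],s['gripper_width'],s['contact_force'])
    for r in regions_of('wide_lip_face','wrist')[:1]:
        k=cv2.findContours(r['region'].astype('uint8'),0,1)[0];a=cv2.minAreaRect(np.vstack(k)[:,0]);print(r['box'],back(cv2.boxPoints(a),68,c)[:,:2].round(0).tolist())
    for _ in range(3):get_image('side')
a=d['img'][:,:,::-1]
b=cv2.resize(get_image('side')['img'][200:320,310:420,::-1],(440,480),interpolation=cv2.INTER_CUBIC)
cv2.imwrite('pics/m7.png',np.hstack([a[120:,150:490],b[120:]]))
```

```text
9.6 [ 574.68159379 -203.68701002   28.51063314] 72.17110815030715 [-4.42861537  1.63129392 10.84069958]
[278.6, 151.5, 179.4, 287.9] [[592.0, -179.0], [599.0, -267.0], [553.0, -273.0], [533.0, -184.0]]
9.85 [ 574.6677057  -203.68430153   28.49277471] 72.18622738689866 [-3.62983629  2.17303416  9.56430607]
[278.8, 154.1, 179.3, 283.5] [[581.0, -174.0], [599.0, -264.0], [554.0, -274.0], [524.0, -187.0]]
```

View pics/m7.png

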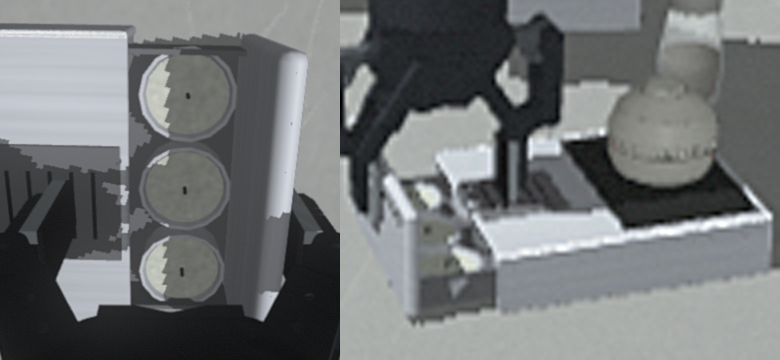

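```bash
python3 -c "
from bench import *
s=read_state();print(s['clock'],s['position'],s['contact_force'],s['gripper_width'],abs(s['joint_vel']).max());job_done()"
```

```text
10.15 [ 574.65013344 -203.6931936    28.48135749] [-3.63419619  1.87172343  9.84347803] 71.74813313332878 0.0019079298445123156
the job is handed in; nothing more can be done
```

The wide box's drawer popped out and is trapped part-way against the front finger, with the rear finger still holding the key down. I handed the job in at 10.2 s.

**What I did:** I lined the jaws up with the box's own axis, which is turned about 13°, and opened the fingers to 72 mm. The rear finger went over the key and the front finger about 42 mm ahead of the shut lip. I then pressed straight down until the key was fully down.

**Last checks:**
- **Key:** the tool is steady at z 28.5 mm with about 10 N of downward push, above the 4.8 N needed for fully down.
- **Drawer:** the lip pushes on the front finger with about 4 N. I estimate the drawer is about 42–45 mm out of 100, based on where the finger stands and the pictures. The drawer stood still: the arm was motionless and the push on the finger was steady.
- **Surroundings:** the egg timer and salt shaker look undisturbed in the last crop. I did not look again at the narrow box or the other bystanders at the end, but no unexpected forces showed up.

**What disagreed:**
- The side camera placed the box about 3 mm off the wrist camera's estimate, so I used a point in between.
- The network's outline of the open lip in the last picture was too rough to measure from.
- An early descent drifted about 10 mm sideways in free air, and I corrected it before any contact.

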